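# Free the seized locking pin

## Robot

A 7-joint arm with a two-finger parallel gripper is mounted at the origin on a cart in front of the work surface, level with it; the furniture and walls round the work are solid. World frame = base frame: x ahead of the robot, y to its left, z up, the work surface at z = 0. Lengths are in mm, angles in rad, forces in N, time in s.
With the tool pointing down it reaches from about 425 to 800 mm from the base axis. Payload 8.3 kg.
Tool frame: the origin (TCP) lies at the very end of the fingers, on their centre line; the grasp point (between the pads) lies 19 mm behind it; z points along the fingers, y is the direction in which the jaws open and shut (so a half turn about z gives the same grasp; the last joint's range is limited). The gripper opens to 85 mm and grips with 20 to 120 N. Pads are 22 mm wide; open, the fingers measure 114 mm over their backs; the gripper's body (76 mm by 85 mm) begins 54 mm behind the grasp point. The pads swing forward as they close: fully open they stand 13 mm farther back than shut.
Start: joints at [-1.243, 0.383, 0.016, 1.37, -0.006, 1.388, -0.046], TCP at [238.028, 577.88, 231.279] pointing down, gripper open.
Joint ranges: [-2.95, 2.95], [-0.25, 2.06], [-1.52, 1.56], [0.18, 2.33], [-1.44, 4.58], [0.02, 2.06], [-3.01, 3.01]. Speed limits (rad/s): [2.39, 2.39, 3.01, 3.01, 3.14, 3.14, 3.14].

## Interface

Orientations are given as a 3x3 rotation matrix whose columns are the frame's x, y, z axes.
In Python, from cell import bot gives the robot as it stands.
- The arm moves only by the shell command python3 -m jog 'ROWS' [FORCE]. ROWS is JSON, one flat list of numbers, 5 for each row, row after row: the shift along the tool's x, y, z in mm, then the turn about the tool's z in rad, then the gripper command: -1 is fully open, 1 is shut, values between are in proportion. In form: [dx, dy, dz, roll, grip, dx, dy, dz, roll, grip, ...]. A call has 1 to 20 rows; each row is the pose to reach, as a shift and turn from the pose measured when the call began, along the tool's axes at that moment; what a row does not reach only later rows make up. A row lasts 1/8 s, in which the tool goes at most 62.5 mm and 10.7 degrees, less where a joint would pass 70% of its speed; a pose out of reach is approached as far as the arm can. A call with a gripper value outside its range is refused whole. The fingers move at their own pace and stop on an object; FORCE is the grip in N (left out, the last holds). Time passes only in rows, so rows that repeat a pose let the fingers close. It gives the time, the measured TCP pose, the force and the opening at its end, in the units of the state.
- bot.observe(): the state, without advancing time (a new reading comes with each control period).
- bot.grab_frame(name): name is "scene" or "top"; returns (picture, depth): 400x640x3 uint8, red, green, blue; 400x640 float32, mm along the optical axis (not along the pixel's ray), 0 where there is no reading.
- bot.camera_params(name): a dict with "camera_matrix" (3x3 intrinsics, pixels), "camera_from_world" (4x4, takes a point from world to camera coordinates). Camera axes: x right, y up, looking along -z (the intrinsics and any distortion apply to the point x, -y, -z); pixel columns grow to the right and rows downward; lengths in mm; the calibration is good to about 2 mm. A picture is of the moment at which its call begins. camera_params takes no time and is no camera call.
- bot.job_done(): hands the job in, once; it reports no verdict.
The state is a dict: "clock": time; "joint_pos": joint angles; "joint_vel": joint speeds; "joint_efforts": joint torques, N m; "ee_pos": TCP position; "tcp_rot": TCP orientation; "contact_force": force on the tool from outside, world axes, zero at the start; "ft_torque": the same for the moment, N m; "width": finger opening in mm.
Only numpy, scipy, OpenCV 4.12 (cv2) and the standard library are available. Lean on these libraries where they do the work, as an engineer would, in place of code of your own. Each camera call takes 0.05 s, during which the arm holds its last target.

## Task

The T-handled locking pin has seized in the boss of the steel fixture. Grip its crossbar and work it free: twist it about 35 degrees anticlockwise (seen from above), then as far clockwise past its first position, back and forth, while drawing it up a little with each stroke; the fixture is not bolted down and must stay on the bench where it is, so do not yank. Once the pin is out of its bore, put it in the empty metal tray.

Things in the scene. Friction and masses are not known exactly. Their poses are not given: they have to be found in the camera images.
- pin_bar (a point): centre of the crossbar (48 mm along its x, 12 mm wide in y, 14 mm high) of the loose T-handled steel pin, 0.12 kg, 72 mm tall, z up along it; grip it here. Under the bar a 9 mm thick neck (22 mm in sight), then a 14 mm shank, then a 16 mm thick foot whose end lies 65 mm below this point. At the start it is fully home, this point 77 mm above the bench, the bar along the fixture's x within 4 degrees.
- pin_bar_end (a point): the bar's +x end, 22 mm from its centre; shows the pin's turn in the fixture. The foot is stuck in the lowest 9 mm of the bore: a straight pull takes 32 to 45 N and lifts the fixture; while turning (about 0.3 N m) far less pull suffices, e.g. rise 2 mm per 70 degree stroke. Loose after rising 10 mm; out of the bore at 36 mm.
- fixture: loose fixture, 2.4 kg, origin under its centre, on the bore's axis, z up. Dark steel plate 180 (x) x 120 mm (y) on grippy rubber feet, top 12 mm above the bench; central aluminium boss 60 x 60 mm, top 46 mm above the bench, with the upright bore, 34 mm deep, that holds the pin. On the plate stay two round-headed dowels (35 mm high, +x end), two low screw heads and a stop rail.
- tray_in (a point): centre of the inner floor, 3 mm above the bench, of the empty open aluminium tray, fixed, 170 mm (its x) by 150 mm (its y) outside, walls 3 mm thick and 24 mm high
Not all that is in view belongs to the job. There is more than one size of the part that bears pin_bar; the job needs the middle-sized.

How it is judged:
By the outcome, as a careful person would: the job done as asked, in the order asked, and still so for the second after the job is handed in, with the robot touching nothing.
It also fails if it takes over 51 s, if anything falls off the work surface, if the arm or the gripper's body presses on something with over 40 N, if the wrist force passes 120 N, or if a joint passes its speed limit or range.

## Working session

There is one attempt and no reset: what is moved stays moved. The work goes in short steps, Python scripts to look and compute and a shell command to move; the robot and the scene stay as the last step left them, time stands still between calls to the robot, and variables do not carry over. Pictures are saved under pics/ and viewed, and the job is handed in when it is done.

```bash
ls; mkdir -p pics; cat > h.py <<'E'
import numpy as np, cv2
from cell import bot
def grab(n):
    p,d=bot.grab_frame(n); np.savez(f'pics/{n}.npz',p=p,d=d); return p,d
def P(n,u,v,d):
    c=bot.camera_params(n);K=np.array(c["camera_matrix"]);T=np.linalg.inv(np.array(c["camera_from_world"]))
    u=np.asarray(u,float);v=np.asarray(v,float);d=np.asarray(d,float)
    x=(u-K[0,2])/K[0,0]*d;y=(v-K[1,2])/K[1,1]*d
    q=np.stack([x,-y,-d,np.ones_like(d)],-1)
    return (q@T.T)[...,:3]
def proj(n,p):
    c=bot.camera_params(n);K=np.array(c["camera_matrix"]);T=np.array(c["camera_from_world"])
    q=T@np.append(p,1); return K[0,0]*q[0]/-q[2]+K[0,2], K[1,1]*-q[1]/-q[2]+K[1,2]
E
python3 - <<'E'
from h import *
for n in("scene","top"):
    p,d=grab(n); cv2.imwrite(f'pics/{n}0.png',p[:,:,::-1]); c=bot.camera_params(n); print(c)
s=bot.observe(); print(s)
E
```

```text
pics
{'camera_matrix': array([[388.56572537,   0.        , 320.43248616],
       [  0.        , 388.56572537, 202.48399547],
       [  0.        ,   0.        ,   1.        ]]), 'camera_from_world': array([[ 8.69636734e-01, -4.93342186e-01,  1.85859659e-02,
        -4.11948162e+02],
       [ 3.42325170e-01,  6.29703560e-01,  6.97342745e-01,
        -2.16359750e+02],
       [-3.55732243e-01, -6.00072423e-01,  7.16496795e-01,
        -7.17968242e+02],
       [ 0.00000000e+00,  0.00000000e+00,  0.00000000e+00,
         1.00000000e+00]])}
{'camera_matrix': array([[449.9594137 ,   0.        , 323.14167817],
       [  0.        , 449.9594137 , 204.05673863],
       [  0.        ,   0.        ,   1.        ]]), 'camera_from_world': array([[-1.33207326e-02, -9.99893734e-01, -5.92270486e-03,
         3.60129208e+01],
       [ 9.88726324e-01, -1.40549670e-02,  1.49072845e-01,
        -5.09973228e+02],
       [-1.49140248e-01, -3.87017470e-03,  9.88808479e-01,
        -9.81813403e+02],
       [ 0.00000000e+00,  0.00000000e+00,  0.00000000e+00,
         1.00000000e+00]])}
{'clock': 0.1, 'joint_pos': array([-1.24290868,  0.38416594,  0.01636445,  1.37105731, -0.00633832,
        1.38817981, -0.04647798]), 'joint_vel': array([ 0.00093466, -0.00111861, -0.00052531, -0.00084747,  0.00042587,
       -0.00107521, -0.00045171]), 'joint_efforts': array([ 2.54766637e-03, -6.29129362e+01,  8.47121570e-01, -3.72754991e+01,
        1.65853940e-02,  1.03388741e-02, -2.32163217e-05]), 'ee_pos': array([237.84766162, 577.48515666, 230.36762624]), 'tcp_rot': array([[-9.24642906e-01,  3.80834643e-01, -6.86276138e-04],
       [ 3.80835261e-01,  9.24641480e-01, -1.62404795e-03],
       [ 1.60656655e-05, -1.76302256e-03, -9.99998446e-01]]), 'contact_force': array([0.48251828, 0.16212545, 0.62805232]), 'ft_torque': array([ 0.00829958,  0.0492099 , -0.038498  ]), 'width': 85.32182166390257}
```

View pics/scene0.png

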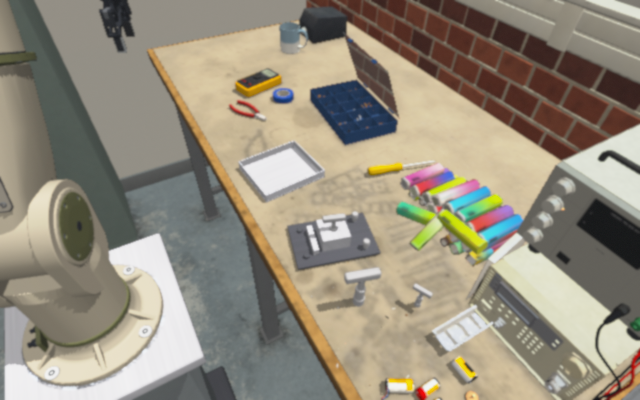

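View pics/top0.png

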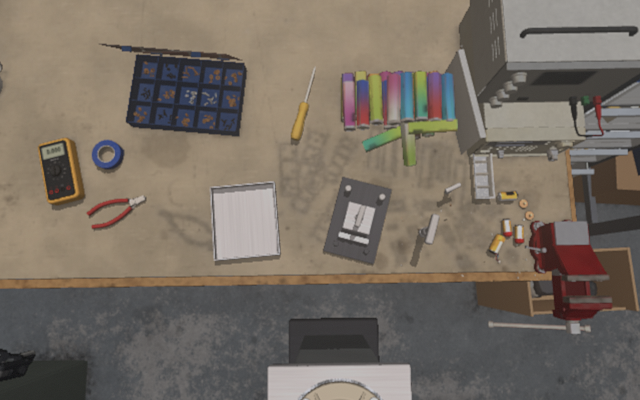

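Top view: the candidates are the T-pin in the fixture's boss (356,217), a large standing T-pin (431,228) and a small one (452,188). The middle-sized pin, seated in the fixture, is the target. The white-grey tray is at (245,222) and the slotted tray at (483,177) is a distractor. I'll check this in a close crop.

```bash
python3 - <<'E'
from h import *
a=np.load('pics/top.npz');p=a['p'];d=a['d']
c=cv2.resize(p[170:275,310:470],(800,525),interpolation=cv2.INTER_CUBIC)
cv2.imwrite('pics/crop_top.png',c[:,:,::-1])
b=np.load('pics/scene.npz');c=cv2.resize(b['p'][205:275,280:390],(792,504),interpolation=cv2.INTER_CUBIC)
cv2.imwrite('pics/crop_sc.png',c[:,:,::-1])
v,u=np.mgrid[0:400,0:640]
for n,A in(('top',a),('scene',b)):
    W=P(n,u,v,A['d']); W[A['d']==0]=np.nan; np.save(f'pics/W{n}.npy',W)
W=np.load('pics/Wtop.npy')
np.set_printoptions(precision=0,suppress=True,linewidth=250)
print(W[196:244:2,336:384:2,2])
# bench level
print(np.nanmedian(W[240:255,290:320,2]),np.nanmedian(W[150:170,200:280,2]))
E
```

```text
[[ 0. 11. 13. 16. 15. 14. 12. 13. 14. 11. 11. 10. 14. 14. 14. 13. 12. 11. 11. 12. 13. 10. 32. 35.]
 [-1. 12. 13. 12. 14. 13. 12. 15. 11. 13. 12. 10. 15. 13.  9. 11. 12. 14. 13. 11. 12. 13. 33. 34.]
 [ 0. 12. 13. 11. 11. 11.  9. 10.  9. 13. 11. 12. 14. 13.  8. 13.  8. 12. 14. 10. 14.  9. 24. 31.]
 [13. 12.  8.  9. 11. 10. 13. 46. 14. 10. 10. 10. 12. 12. 11. 14. 11. 12. 11. 10. 12.  9. 12. 13.]
 [11. 12. 12. 13.  8. 11. 11. 46. 45. 46. 44. 13. 14.  9. 12. 11. 10. 10. 13. 15. 11. 13. 12. 14.]
 [11. 12. 11. 13. 11.  9. 20. 46. 48. 43. 46. 46. 47. 82. 82.  8. 14. 10. 11. 14. 13. 13. 15.  7.]
 [13. 11. 11. 12. 10. 10. 49. 43. 43. 46. 47. 42. 81. 86. 83. 43. 45. 45. 46. 14. 12. 13. 10. 15.]
 [11. 12. 10. 13. 13. 14. 46. 44. 48. 47. 46. 45. nan 83. 85. 45. 44. 45. 45. 45. 12.  7. 13.  9.]
 [12. 12. 12. 12. 11.  9. 45. 44. 48. 44. 49. 47. 83. 83. 83. 47. 46. 44. 48. 45. 13. 13. 12. 10.]
 [13. 11. 14. 12. 11. 31. 46. 48. 46. 46. 44. 84. 81. 85. 46. 45. 47. 49. 47. 12. 14. 11. 11. 14.]
 [15. 11. 11. 10.  9. 45. 46. 45. 47. 47. 24. 83. 83. 82. 50. 46. 47. 49. 47. 14.  9. 13. 11. 12.]
 [11. 13. 1
[... 617 characters left out ...]
44. 46. 44. 48. 47. 46. 44. 46. 43. 13. 14. 10. 10. 11. 12. 11.]
 [11.  8. 28. 11.  9. 14. 13. 13.  9. 14. 22. 33. 45. 45. 41. 45. 41. 12. 12.  9. 11. 12. 14. -1.]
 [11. 12. 29. 29. 32. 28. 30. 11. 13. 13. 10. 15. 11.  9. 26. 37. 46.  6. 12. 14. 12.  8. 12.  1.]
 [14. 11. 28. 26. 30. 29. 29. 29. 26. 29. 26. 12.  9. 10. 14. 15. 12. 12.  9.  8. 12. 11. 16. -0.]
 [13. 17. 11. 21. 25. 28. 27. 28. 28. 29. 27. 26. 30. 30. 13. 13. 10. 10. 11. 12. 11. 10. 10.  1.]
 [11. 11. 14. 14. 12. 14.  8. 21. 28. 27. 30. 25. 27. 24. 28. 27. 29. 16. 10. 14. 13. 10. -4. -3.]
 [18.  8. 13. 10. 12. 12. 11. 13. 10. 11. 14. 21. 24. 30. 29. 29. 25. 14. 10. 10. 10. 12. -5. -1.]]
-0.5591382384914141 -0.26503833624792605
```

View pics/crop_top.png

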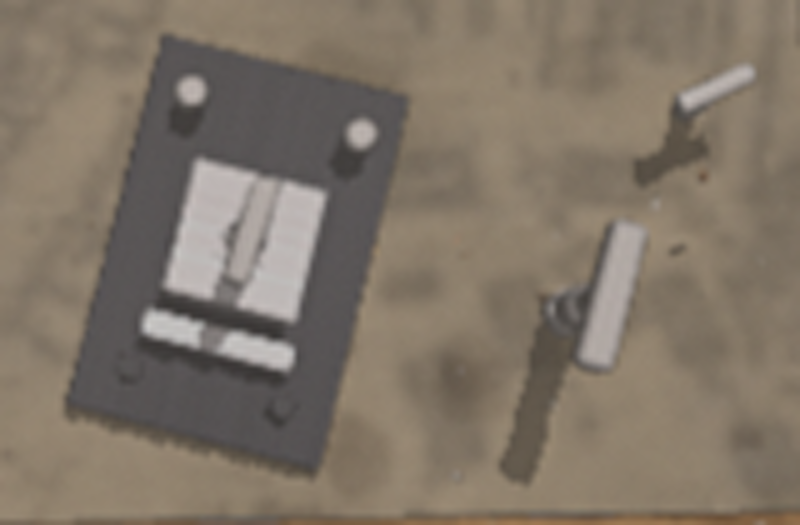

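View pics/crop_sc.png

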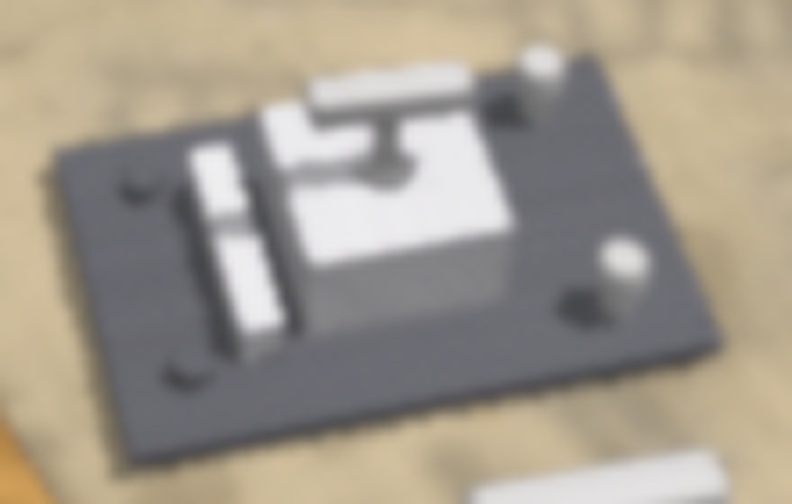

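The crops show the target bar (48 x 12 mm, top near 84 mm) above the boss, with dowels at the fixture's +x end. The larger pin stands on its own to the right and the small one is at the upper right. Next I'll measure.

```bash
cat > meas.py <<'E'
from h import *
def rect(W,roi,z0,z1):
    v0,v1,u0,u1=roi; w=W[v0:v1,u0:u1].reshape(-1,3); w=w[(w[:,2]>z0)&(w[:,2]<z1)]
    r=cv2.minAreaRect(w[:,:2].astype(np.float32)); 
    c=w-w.mean(0); _,_,V=np.linalg.svd(c[:,:2],full_matrices=False)
    return w, dict(n=len(w),mean=w.mean(0).round(1),rc=np.round(r[0],1),size=np.round(r[1],1),ang=round(r[2],1),pca=round(float(np.degrees(np.arctan2(V[0,1],V[0,0]))),1))
E
python3 - <<'E'
from meas import *
W=np.load('pics/Wtop.npy');S=np.load('pics/Wscene.npy')
print('bar top',rect(W,(195,240,340,380),70,100)[1])
print('bar scene',rect(S,(205,245,310,350),72,100)[1])
print('boss',rect(W,(195,240,335,385),40,52)[1])
print('plate',rect(W,(170,275,315,400),6,100)[1])
print('tray',rect(W,(170,275,200,290),14,40)[1])
print('trayfloor',rect(W,(190,255,217,272),-5,10)[1])
print('tray scene',rect(S,(135,200,230,330),14,40)[1])
print('big',rect(W,(205,250,415,445),20,150)[1])
print('small',rect(W,(175,205,440,465),20,150)[1])
from cell import bot
print(bot.observe()['ee_pos'])
E
```

```text
bar top {'n': 120, 'mean': array([475.7, -50.3,  82.7]), 'rc': array([476.4, -50.7]), 'size': array([11.7, 47.3]), 'ang': 70.5, 'pca': 160.2}
bar scene {'n': 166, 'mean': array([472.7, -52.7,  80.7]), 'rc': array([473.8, -51.3]), 'size': array([13.7, 47.7]), 'ang': 71.4, 'pca': 159.6}
boss {'n': 589, 'mean': array([475.4, -50. ,  45.6]), 'rc': array([476.7, -50.8]), 'size': array([60.1, 60.7]), 'ang': 74.4, 'pca': -113.0}
plate {'n': 3979, 'mean': array([474.4, -49.7,  20.2]), 'rc': array([468.4, -48.6]), 'size': array([120.3, 198.1]), 'ang': 74.5, 'pca': 164.5}
tray {'n': 506, 'mean': array([481.7, 216.3,  22.1]), 'rc': array([477.8, 210.2]), 'size': array([170.5, 151. ]), 'ang': 4.5, 'pca': -178.7}
trayfloor {'n': 3564, 'mean': array([476.4, 214.6,   2.9]), 'rc': array([477.1, 215.4]), 'size': array([152.7, 128.9]), 'ang': 0.1, 'pca': -175.7}
tray scene {'n': 628, 'mean': array([474.2, 206. ,  20. ]), 'rc': array([475.2, 209.8]), 'size': array([170.8, 153.5]), 'ang': 4.3, 'pca': -115.3}
big {'n': 316, 'mean': array([ 444.8, -199.5,   88. ]), 'rc': array([ 445.6, -200.5]), 'size': array([19.9, 65.1]), 'ang': 71.0, 'pca': 162.5}
small {'n': 74, 'mean': array([ 540.7, -262.1,   53.3]), 'rc': array([ 541.1, -262.8]), 'size': array([ 9.2, 35.2]), 'ang': 25.7, 'pca': -65.4}
[237.84766162 577.48515666 230.36762624]
```

```bash
python3 -m jog '[-302,-176,40,0,-1,-302,-176,40,0,-1,-302,-176,40,0,-1,-302,-176,40,0,-1,-302,-176,40,0,-1,-302,-176,40,0,-1,-459,-491,80,-0.05,-1,-459,-491,80,-0.05,-1,-459,-491,80,-0.05,-1,-459,-491,80,-0.05,-1,-459,-491,80,-0.05,-1,-459,-491,80,-0.05,-1,-459,-491,80,-0.05,-1,-459,-491,80,-0.05,-1]'
cat > st.py <<'E'
from h import *
np.set_printoptions(precision=2,suppress=True)
s=bot.observe(); R=np.array(s['tcp_rot'])
print(s['clock'],s['ee_pos'],'yaw_y',np.degrees(np.arctan2(R[1,1],R[0,1])),'tiltz',R[:,2],'F',s['contact_force'],'T',s['ft_torque'],'w',s['width'],'q',s['joint_pos'])
E
python3 st.py
```

```text
clock: 1.85
ee_pos: [475.1, -50.7, 151.0]
tcp_rot: [[-0.943, 0.334, -0.001], [0.334, 0.943, -0.001], [0.001, -0.002, -1.0]]
contact_force: [-0.3, -0.0, 1.0]
width: 85.5
1.85 [475.06 -50.68 151.04] yaw_y 70.49699797732013 tiltz [-0. -0. -1.] F [-0.34 -0.01  0.95] T [0.05 0.02 0.01] w 85.4725174128898 q [-0.39  0.13  0.47  1.89 -0.06  1.14  1.33]
```

```bash
python3 -m jog '[-1,0,50,0,-1,-1,0,80,0,-1,-1,0,93,0,-1,-1,0,93,0,-1,-1,0,93,0,-1]'; python3 st.py
python3 - <<'E'
from h import *
for n in("scene","top"):
    p,d=grab(n)
    r=(p[170:275,300:440] if n=='top' else p[185:275,270:410])
    cv2.imwrite(f'pics/{n}1.png',cv2.resize(r,None,fx=5,fy=5,interpolation=cv2.INTER_CUBIC)[:,:,::-1])
E
```

```text
clock: 2.48
ee_pos: [476.9, -50.8, 59.2]
tcp_rot: [[-0.943, 0.333, 0.001], [0.333, 0.943, -0.001], [-0.001, -0.001, -1.0]]
contact_force: [0.6, 0.6, -0.8]
width: 85.4
2.475 [476.89 -50.81  59.23] yaw_y 70.53050464317253 tiltz [ 0. -0. -1.] F [ 0.56  0.56 -0.8 ] T [-0.06 -0.04  0.02] w 85.36678531225188 q [-0.36  0.25  0.45  1.99 -0.14  0.93  1.39]
```

View pics/scene1.png

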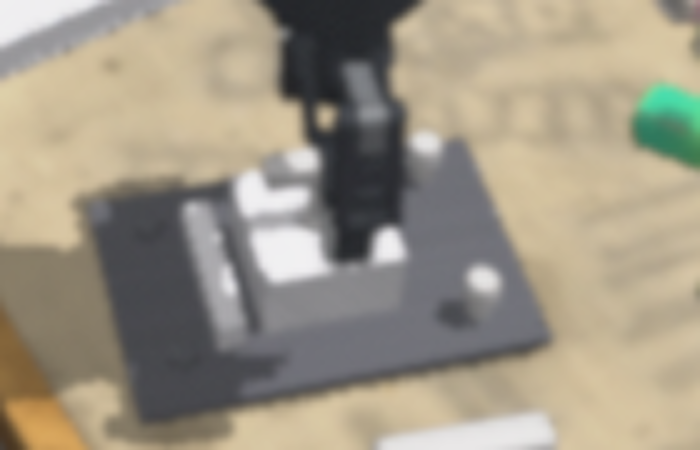

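View pics/top1.png

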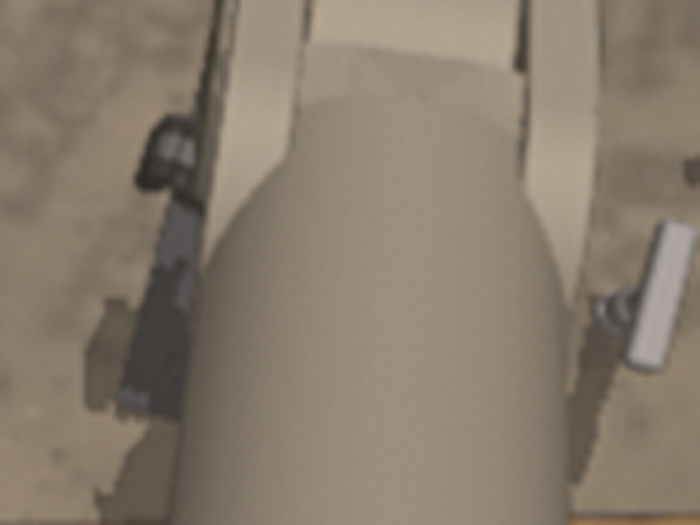

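The scene view shows the fingers on both sides of the bar above the boss. The top view is blocked by the arm. Closing gently first.

```bash
python3 -m jog '[0,0,1,0,0.5,0,0,1,0,0.5,0,0,1,0,0.5,0,0,1,0,1,0,0,1,0,1,0,0,1,0,1,0,0,1,0,1]' 25; python3 st.py
python3 - <<'E'
from h import *
p,d=grab('scene')
cv2.imwrite('pics/scene2.png',cv2.resize(p[185:275,270:410],None,fx=5,fy=5,interpolation=cv2.INTER_CUBIC)[:,:,::-1])
E
```

```text
clock: 3.45
ee_pos: [477.0, -50.9, 58.3]
tcp_rot: [[-0.943, 0.334, 0.001], [0.334, 0.943, -0.001], [-0.001, -0.0, -1.0]]
contact_force: [0.5, 0.6, 2.2]
width: 11.3
3.45 [476.95 -50.87  58.32] yaw_y 70.51614584674904 tiltz [ 0. -0. -1.] F [0.46 0.56 2.24] T [0.27 0.04 0.02] w 11.272862275621852 q [-0.36  0.25  0.45  1.99 -0.14  0.93  1.39]
```

View pics/scene2.png

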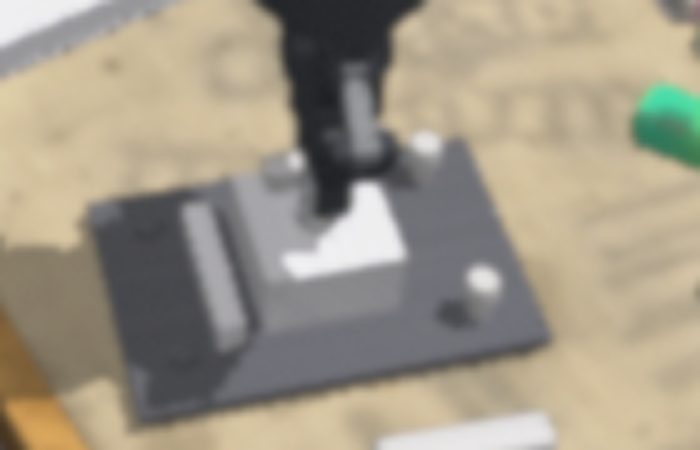

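The bar is held at 11.3 mm opening and side force is low. First stroke: anticlockwise, which is negative roll.

```bash
python3 -m jog '[0,0,0,0,1,0,0,0,0,1,0,0,0,-0.1,1,0,0,-0.2,-0.2,1,0,0,-0.5,-0.31,1,0,0,-0.8,-0.42,1,0,0,-1,-0.53,1,0,0,-1.2,-0.62,1,0,0,-1.2,-0.62,1]' 90; python3 st.py
```

```text
clock: 4.62
ee_pos: [476.4, -50.6, 58.7]
tcp_rot: [[-0.961, -0.276, -0.0], [-0.276, 0.961, -0.001], [0.0, -0.001, -1.0]]
contact_force: [1.5, 2.9, -8.0]
width: 10.2
4.625 [476.38 -50.6   58.75] yaw_y 106.01549438670764 tiltz [-0. -0. -1.] F [ 1.5   2.87 -7.98] T [ 0.52 -0.36 -0.06] w 10.229938021976633 q [-0.28  0.25  0.36  1.99 -0.11  0.93  1.99]
```

```bash
python3 -m jog '[0,0,-0.2,0.12,1,0,0,-0.5,0.24,1,0,0,-0.8,0.37,1,0,0,-1.1,0.5,1,0,0,-1.4,0.63,1,0,0,-1.7,0.76,1,0,0,-2,0.89,1,0,0,-2.2,1.02,1,0,0,-2.4,1.14,1,0,0,-2.5,1.23,1,0,0,-2.5,1.23,1]'; python3 st.py
python3 - <<'E'
from h import *
p,d=grab('scene')
cv2.imwrite('pics/scene3.png',cv2.resize(p[185:275,270:410],None,fx=5,fy=5,interpolation=cv2.INTER_CUBIC)[:,:,::-1])
E
```

```text
clock: 6.0
ee_pos: [475.5, -51.2, 60.4]
tcp_rot: [[-0.58, 0.815, -0.002], [0.815, 0.58, -0.002], [-0.0, -0.003, -1.0]]
contact_force: [0.8, -2.3, -9.8]
width: 10.3
6.0 [475.45 -51.21  60.42] yaw_y 35.4516918168364 tiltz [-0. -0. -1.] F [ 0.78 -2.26 -9.81] T [-0.52 -0.2  -0.  ] w 10.279800857691743 q [-0.44  0.26  0.55  1.99 -0.17  0.94  0.81]
```

View pics/scene3.png

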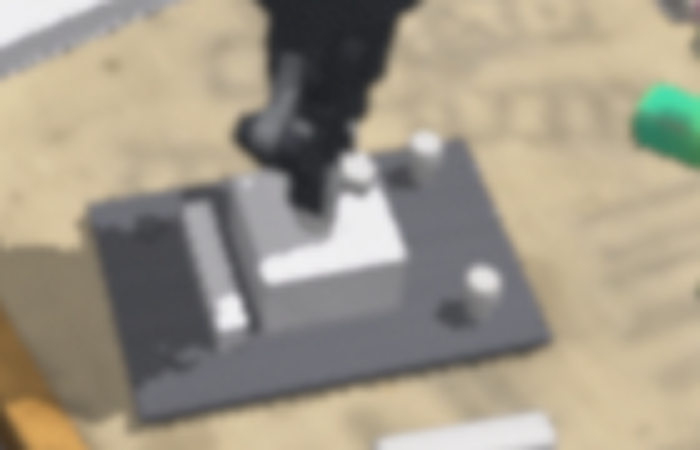

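The picture shows the bar turned with the jaws and the fixture unmoved. The pin has risen about 2 mm at roughly 10 N. Continuing.

```bash
python3 -m jog '[0,0.3,-0.2,-0.12,1,0,0.5,-0.5,-0.24,1,0,0.5,-0.8,-0.37,1,0,0.5,-1.1,-0.5,1,0,0.5,-1.4,-0.63,1,0,0.5,-1.7,-0.76,1,0,0.5,-2,-0.89,1,0,0.5,-2.2,-1.02,1,0,0.5,-2.4,-1.14,1,0,0.5,-2.5,-1.23,1,0,0.5,-2.5,-1.23,1]'; python3 st.py
```

```text
clock: 7.42
ee_pos: [476.0, -50.4, 62.7]
tcp_rot: [[-0.961, -0.277, -0.002], [-0.277, 0.961, -0.001], [0.002, -0.001, -1.0]]
contact_force: [2.6, 2.3, -10.3]
width: 10.3
7.425 [476.03 -50.36  62.73] yaw_y 106.0642491705373 tiltz [-0. -0. -1.] F [  2.61   2.34 -10.31] T [ 0.5  -0.85  0.01] w 10.33959371800381 q [-0.28  0.24  0.36  1.98 -0.1   0.94  1.98]
```

```bash
python3 -m jog '[0,0,-0.2,0.12,1,0,0,-0.5,0.24,1,0,0,-0.8,0.37,1,0,0,-1.1,0.5,1,0,0,-1.4,0.63,1,0,0,-1.7,0.76,1,0,0,-2,0.89,1,0,0,-2.2,1.02,1,0,0,-2.4,1.14,1,0,0,-2.5,1.23,1,0,0,-2.5,1.23,1]'; python3 st.py
python3 - <<'E'
from h import *
p,d=grab('scene')
cv2.imwrite('pics/scene4.png',cv2.resize(p[185:275,270:410],None,fx=5,fy=5,interpolation=cv2.INTER_CUBIC)[:,:,::-1])
E
```

```text
clock: 8.8
ee_pos: [475.9, -51.1, 65.1]
tcp_rot: [[-0.581, 0.814, -0.002], [0.814, 0.581, -0.002], [-0.0, -0.003, -1.0]]
contact_force: [2.5, -3.0, -9.6]
width: 9.9
8.8 [475.85 -51.09  65.13] yaw_y 35.51325383378176 tiltz [-0. -0. -1.] F [ 2.46 -3.03 -9.57] T [-0.77 -0.42 -0.06] w 9.94712315164634 q [-0.44  0.25  0.55  1.99 -0.16  0.95  0.8 ]
```

View pics/scene4.png

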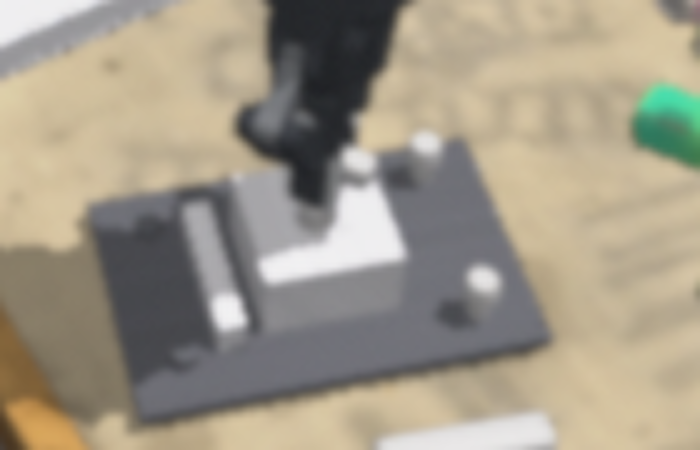

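The bar end in the crop has moved up from (358,172) to (358,165), which matches the rise, so there is no slip. The fixture is unmoved. Continuing.

```bash
python3 -m jog '[0,0.3,-0.2,-0.12,1,0,0.3,-0.5,-0.24,1,0,0.3,-0.8,-0.37,1,0,0.3,-1.1,-0.5,1,0,0.3,-1.4,-0.63,1,0,0.3,-1.7,-0.76,1,0,0.3,-2,-0.89,1,0,0.3,-2.2,-1.02,1,0,0.3,-2.4,-1.14,1,0,0.3,-2.5,-1.23,1,0,0.3,-2.5,-1.23,1]'; python3 st.py
```

```text
clock: 10.22
ee_pos: [476.7, -50.5, 68.3]
tcp_rot: [[-0.961, -0.278, -0.001], [-0.278, 0.961, -0.001], [0.001, -0.001, -1.0]]
contact_force: [0.5, 1.3, -0.6]
width: 10.5
10.225 [476.66 -50.51  68.35] yaw_y 106.11837454072777 tiltz [-0. -0. -1.] F [ 0.49  1.27 -0.61] T [ 0.23 -0.15 -0.02] w 10.516732430999987 q [-0.28  0.23  0.36  1.98 -0.1   0.95  1.98]
```

```bash
python3 -m jog '[0,0,-0.2,0.12,1,0,0,-0.5,0.24,1,0,0,-0.8,0.37,1,0,0,-1.1,0.5,1,0,0,-1.4,0.63,1,0,0,-1.7,0.76,1,0,0,-2,0.89,1,0,0,-2.2,1.02,1,0,0,-2.4,1.14,1,0,0,-2.5,1.23,1,0,0,-2.5,1.23,1]'; python3 st.py
python3 - <<'E'
from h import *
p,d=grab('scene')
cv2.imwrite('pics/scene5.png',cv2.resize(p[185:275,270:410],None,fx=5,fy=5,interpolation=cv2.INTER_CUBIC)[:,:,::-1])
E
```

```text
clock: 11.6
ee_pos: [476.6, -50.6, 71.1]
tcp_rot: [[-0.582, 0.813, -0.001], [0.813, 0.582, -0.001], [-0.001, -0.001, -1.0]]
contact_force: [-1.7, -1.8, -0.9]
width: 10.6
11.6 [476.59 -50.63  71.06] yaw_y 35.604319067639125 tiltz [-0. -0. -1.] F [-1.66 -1.8  -0.91] T [-0.29  0.26  0.01] w 10.621575905797211 q [-0.44  0.24  0.54  1.98 -0.15  0.96  0.8 ]
```

View pics/scene5.png

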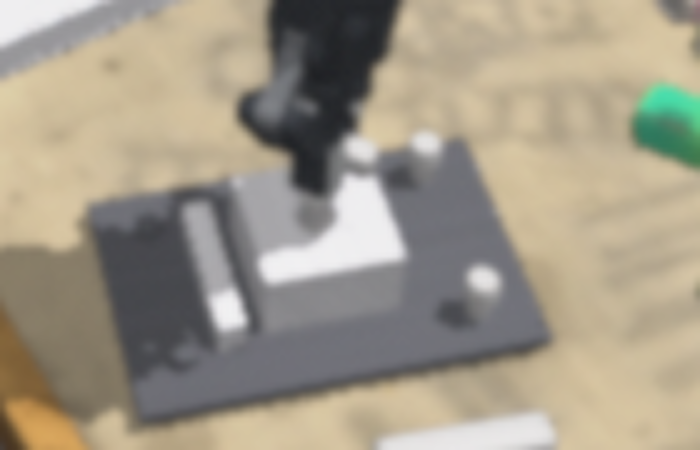

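The pin is loose: force is near 0 and it has risen about 12.8 mm. Drawing it straight out gently.

```bash
python3 -m jog '[0,0,-2,0,1,0,0,-4,0,1,0,0,-6,0,1,0,0,-8,0,1,0,0,-10,0,1,0,0,-12,0,1]'; python3 st.py
```

```text
clock: 12.4
ee_pos: [476.7, -50.7, 83.2]
tcp_rot: [[-0.584, 0.812, -0.001], [0.812, 0.584, -0.001], [-0.001, -0.001, -1.0]]
contact_force: [-0.5, -1.6, -1.8]
width: 10.4
12.4 [476.69 -50.65  83.21] yaw_y 35.701987171989266 tiltz [-0. -0. -1.] F [-0.48 -1.6  -1.77] T [-0.26  0.08 -0.03] w 10.386058684591893 q [-0.44  0.22  0.55  1.97 -0.14  0.99  0.79]
```

```bash
python3 -m jog '[0,0,-4,0,1,0,0,-8,0,1,0,0,-12,0,1,0,0,-16,0,1,0,0,-24,0,1,0,0,-34,0,1,0,0,-48,0,1,0,0,-60,0,1,0,0,-67,0,1,0,0,-67,0,1]'; python3 st.py
python3 - <<'E'
from h import *
p,d=grab('scene')
cv2.imwrite('pics/scene6.png',cv2.resize(p[155:275,250:410],None,fx=5,fy=5,interpolation=cv2.INTER_CUBIC)[:,:,::-1])
E
```

```text
clock: 13.65
ee_pos: [477.1, -50.5, 150.8]
tcp_rot: [[-0.584, 0.812, 0.0], [0.812, 0.584, -0.001], [-0.001, -0.0, -1.0]]
contact_force: [-0.8, 0.1, -1.4]
width: 10.6
13.65 [477.07 -50.49 150.79] yaw_y 35.70984940895826 tiltz [ 0. -0. -1.] F [-0.85  0.08 -1.38] T [-0.01  0.    0.03] w 10.621453035975746 q [-0.47  0.13  0.56  1.89 -0.08  1.14  0.74]
```

View pics/scene6.png

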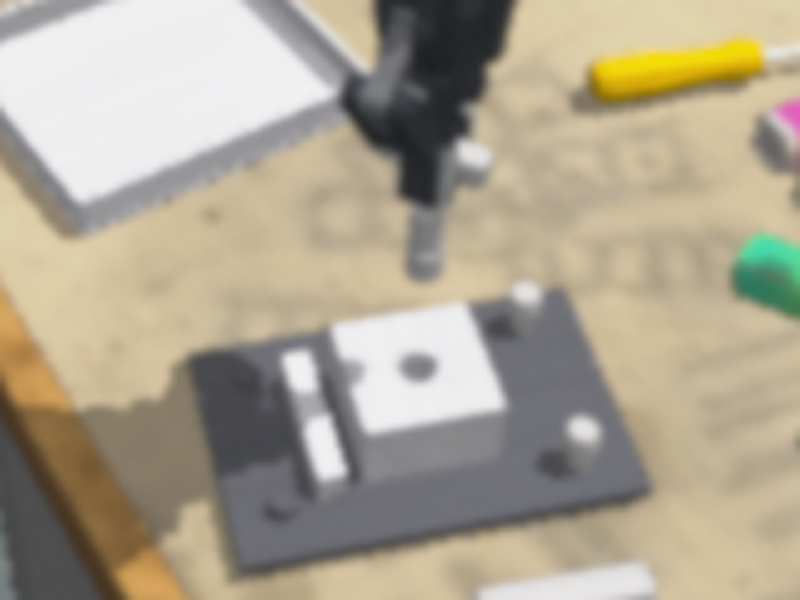

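The pin is clear of the bore (foot at about (425,265) in the crop, bore empty) and the fixture hasn't moved. Carrying it to the tray centre.

```bash
python3 -m jog '[20,14,0,0,1,50,36,0,0,1,85,61,0,0,1,120,86,0,0,1,155,111,0,0,1,185,133,0,0,1,205,147,0,0,1,212,152.5,0,0,1,212,152.5,0,0,1,212,152.5,0,0,1]'; python3 st.py
```

```text
clock: 14.95
ee_pos: [477.1, 209.1, 149.9]
tcp_rot: [[-0.582, 0.813, -0.001], [0.813, 0.582, -0.002], [-0.001, -0.001, -1.0]]
contact_force: [0.5, -0.1, -1.4]
width: 10.4
14.95 [477.09 209.11 149.87] yaw_y 35.59636805931911 tiltz [-0. -0. -1.] F [ 0.49 -0.06 -1.36] T [-0.01 -0.05  0.02] w 10.393114614820133 q [-0.78  0.22  0.36  1.78 -0.08  1.15  0.22]
```

```bash
python3 -m jog '[0,0,20,0,1,0,0,45,0,1,0,0,65,0,1,0,0,80,0,1,0,0,88,0,1,0,0,93,0,1,0,0,95,0,1,0,0,95,0,1]'; python3 st.py
python3 - <<'E'
from h import *
p,d=grab('scene')
cv2.imwrite('pics/scene7.png',cv2.resize(p[110:230,210:370],None,fx=5,fy=5,interpolation=cv2.INTER_CUBIC)[:,:,::-1])
E
```

```text
clock: 15.95
ee_pos: [477.3, 209.1, 55.2]
tcp_rot: [[-0.582, 0.813, -0.0], [0.813, 0.582, -0.001], [-0.001, -0.001, -1.0]]
contact_force: [-0.8, 1.1, -1.2]
width: 10.5
15.95 [477.26 209.06  55.19] yaw_y 35.59842408787564 tiltz [-0. -0. -1.] F [-0.79  1.07 -1.23] T [ 0.01 -0.01  0.03] w 10.478751386013892 q [-0.76  0.33  0.34  1.88 -0.13  0.95  0.26]
```

View pics/scene7.png

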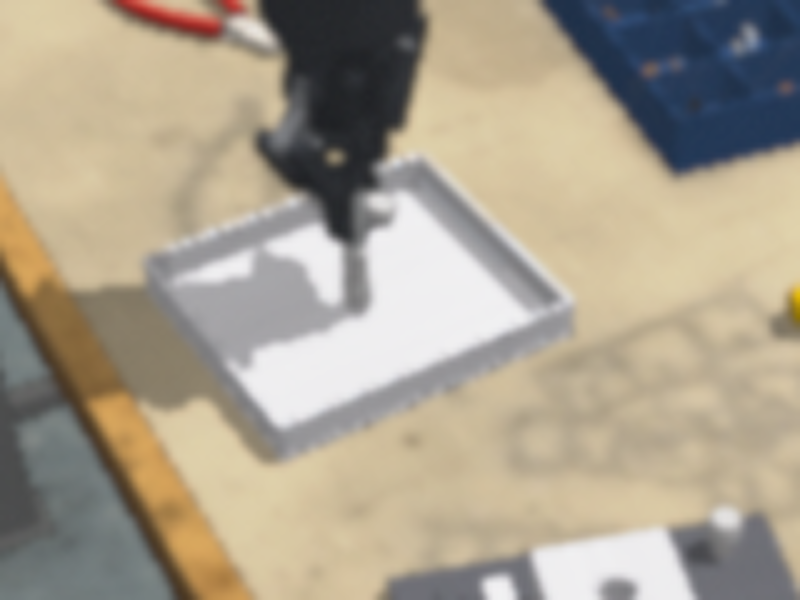

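The pin is just above the middle of the tray floor. Lowering slowly to contact.

```bash
python3 -m jog '[0,0,2,0,1,0,0,4,0,1,0,0,4.5,0,1,0,0,5,0,1]'; python3 -m jog '[0,0,0.5,0,1,0,0,1,0,1,0,0,1.3,0,1]'; python3 st.py
```

```text
clock: 16.5
ee_pos: [477.3, 209.1, 50.2]
tcp_rot: [[-0.582, 0.813, -0.0], [0.813, 0.582, -0.001], [-0.001, -0.001, -1.0]]
contact_force: [-1.2, -0.6, -2.1]
width: 10.2
clock: 16.88
ee_pos: [477.5, 209.2, 49.5]
tcp_rot: [[-0.582, 0.813, 0.0], [0.813, 0.582, -0.001], [-0.001, -0.0, -1.0]]
contact_force: [-2.2, -0.5, 7.9]
width: 10.2
16.875 [477.54 209.19  49.48] yaw_y 35.5963724328653 tiltz [ 0. -0. -1.] F [-2.21 -0.49  7.89] T [-0.27  0.62  0.01] w 10.172954880217835 q [-0.76  0.34  0.34  1.89 -0.14  0.94  0.26]
```

```bash
python3 -m jog '[0,0,-0.3,0,1,0,0,-0.3,0,1,0,0,-0.3,0,0.68,0,0,-0.3,0,0.6,0,0,-0.3,0,0.5,0,0,-0.3,0,0.3,0,0,-0.3,0,0.1,0,0,-0.3,0,0.1]' 20; python3 st.py
python3 - <<'E'
from h import *
p,d=grab('scene')
cv2.imwrite('pics/scene8.png',cv2.resize(p[110:230,210:370],None,fx=5,fy=5,interpolation=cv2.INTER_CUBIC)[:,:,::-1])
E
```

```text
clock: 17.88
ee_pos: [477.6, 209.2, 49.8]
tcp_rot: [[-0.582, 0.813, 0.001], [0.813, 0.582, -0.001], [-0.001, -0.0, -1.0]]
contact_force: [-0.4, 0.2, 0.3]
width: 38.5
17.875 [477.56 209.17  49.79] yaw_y 35.59540596025812 tiltz [ 0. -0. -1.] F [-0.38  0.21  0.31] T [-0.03  0.02 -0.01] w 38.51926528806177 q [-0.76  0.34  0.34  1.89 -0.14  0.94  0.26]
```

View pics/scene8.png

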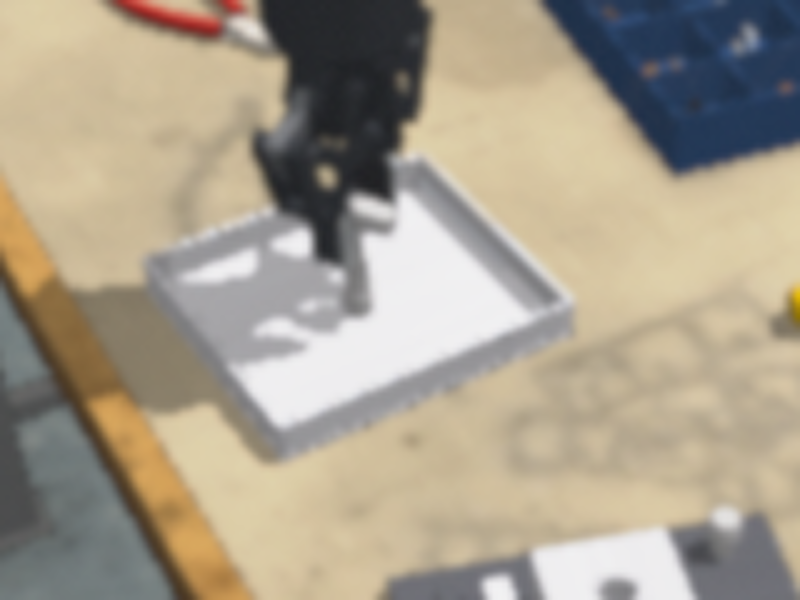

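The jaws are open and the pin is standing upright. Retreating straight up.

```bash
python3 -m jog '[0,0,0,0,-0.2,0,0,0,0,-0.2,0,0,-5,0,-0.2,0,0,-15,0,-0.2,0,0,-30,0,-0.2,0,0,-60,0,-0.2,0,0,-110,0,-0.2,0,0,-160,0,-0.2,0,0,-160,0,-0.2,0,0,-160,0,-0.2]'; python3 st.py
```

```text
clock: 19.18
ee_pos: [477.4, 209.3, 210.3]
tcp_rot: [[-0.582, 0.813, 0.001], [0.813, 0.582, -0.0], [-0.001, 0.001, -1.0]]
contact_force: [0.7, 0.5, -0.3]
width: 51.5
19.175 [477.41 209.33 210.32] yaw_y 35.596513719371906 tiltz [ 0. -0. -1.] F [ 0.73  0.52 -0.33] T [ 0.   -0.01 -0.02] w 51.46177007615297 q [-0.8   0.17  0.36  1.7  -0.06  1.28  0.2 ]
```

```bash
python3 -m jog '[220,160,0,0,-0.2,220,160,0,0,-0.2,220,160,0,0,-0.2,220,160,0,0,-0.2,220,160,0,0,-0.2,220,160,0,0,-0.2,220,160,0,0,-0.2]'; python3 - <<'E'
from meas import *
for n in("scene","top"):
    p,d=grab(n); cv2.imwrite(f'pics/{n}9.png',p[:,:,::-1])
    v,u=np.mgrid[0:400,0:640]; W=P(n,u,v,d); W[d==0]=np.nan; np.save(f'pics/W{n}9.npy',W)
W=np.load('pics/Wtop9.npy')
print('boss',rect(W,(195,240,335,385),40,52)[1])
print('plate',rect(W,(170,275,315,400),6,100)[1])
try: print('pin',rect(W,(190,250,215,275),30,100)[1])
except Exception as e: print(e)
E
```

```text
clock: 20.05
ee_pos: [480.0, 479.5, 209.4]
tcp_rot: [[-0.581, 0.814, 0.001], [0.814, 0.581, -0.002], [-0.002, -0.001, -1.0]]
contact_force: [0.1, -0.8, 0.3]
width: 50.9
boss {'n': 674, 'mean': array([476.2, -50.6,  45.6]), 'rc': array([476.8, -51. ]), 'size': array([60.3, 60.4]), 'ang': 74.3, 'pca': -160.7}
plate {'n': 3986, 'mean': array([474.6, -49.8,  18.8]), 'rc': array([484.1, -24.6]), 'size': array([174.4, 180.2]), 'ang': 74.6, 'pca': 164.7}
pin {'n': 151, 'mean': array([476.8, 208.6,  69.9]), 'rc': array([477.3, 209.8]), 'size': array([13.1, 47.9]), 'ang': 37.6, 'pca': 126.2}
```

View pics/scene9.png

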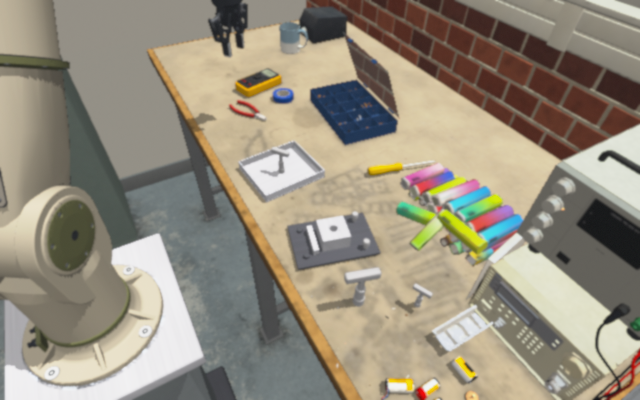

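View pics/top9.png

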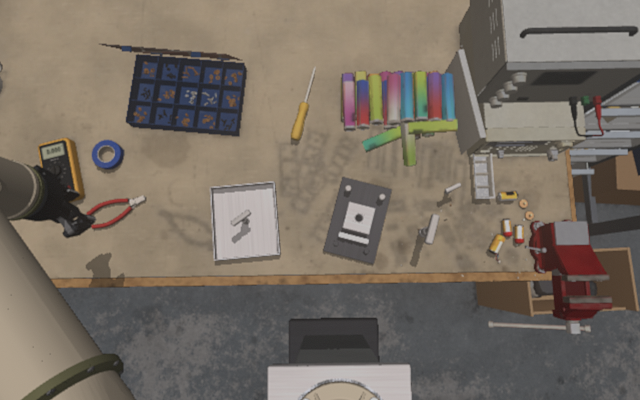

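Top view: the pin stands in the tray at (241,217) and the fixture is unchanged with an empty bore at (358,217). The gripper is clear of everything at 209 mm. Handing in.

```bash
python3 -c "
from cell import bot
print(bot.job_done())"
```

```text
the job is handed in; nothing more can be done
None
```

The pin is out of the fixture and standing upright in the tray, and the job is handed in at about 20 s of the 51 s allowed.

- **Freeing the pin:** I gripped the middle-sized pin's crossbar and worked it with one 35° anticlockwise half stroke. Five strokes of about 70° followed, rising about 2–3 mm each, until it came loose at roughly 12 mm. The pull readings after each stroke were 10 N or less. I then drew it straight up and set it down in the middle of the tray.
- **Fixture:** the boss measured (476.8, −51.0) afterwards, against (476.7, −50.8) at the start, with its angle within 0.1°. It stayed where it was.
- **Pin in the tray:** its bar is at (477, 210) with the top near 70–75 mm, as expected for a pin standing on the tray floor. The arm is clear and touching nothing.
- **Checks that disagreed:**
  - The opening on the 12 mm bar read about 10–11 mm, but the pictures showed no slip.
  - My last plate outline gave a meaningless rectangle centre, probably from stray depth points, so I relied on the boss and on the plate's mean position, which moved only 0.2 mm.

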